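Couple the hand rest over the bowl being mended

ROBOT

A 7-joint arm with a two-finger parallel gripper is mounted at the origin on the work surface. World frame = base frame: x ahead of the robot, y to its left, z up, the work surface at z = 0. Lengths are in m, angles in rad, forces in N, time in s.
With the tool pointing down it reaches from about 0.4 to 0.925 m from the base axis. Payload 5.6 kg.
Tool frame: the origin (TCP) lies midway between the tips of the shut fingers; the grasp point (between the pads) lies ctrl.pinch_z behind it (ctrl.pinch_z is the distance from the TCP to the grasp point, in m); z points along the fingers, y is the line along which they close (so a half turn about z gives the same grasp; the last joint's range is limited). The gripper opens to 85 mm and grips with 20 to 120 N. Pads are 22 mm wide; open, the fingers measure 114 mm over their backs; the gripper's body (76 mm by 85 mm) begins 54 mm behind the grasp point. The pads swing forward as they close: fully open they stand 13 mm farther back than shut.
Start: joints at [-1.262, 0.468, -0.012, 1.603, 0.006, 1.071, -0.056], TCP at [0.224, 0.61, 0.231] pointing down, gripper open.
Joint ranges: [-2.53, 2.53], [-0.31, 2.02], [-1.57, 1.55], [0.28, 2.44], [-1.29, 4.43], [0.15, 1.84], [-2.92, 2.92]. Speed limits (rad/s): [2.57, 2.57, 3.14, 3.14, 3.14, 3.14, 3.14].

INTERFACE

Orientations are given as [roll, pitch, yaw] about the fixed x, y, z axes, in that order (R = Rz(yaw) Ry(pitch) Rx(roll)).
In Python, from workcell import ctrl gives the robot as it stands. The module is installed in compiled form; this text tells all that it offers.
- The arm moves only by the tool carry_out, never from a script. Its argument "rows" is a list of rows, each an object with "travel": the shift along the world's x, y, z normalised to -1 to 1, where 1 is 0.05 m, a list of three; "twist": the turn about the world's z normalised to -1 to 1, where 1 is 120 degrees. In form: [{"travel": [x, y, z], "twist": twist}, ...]. A call has 1 to 5 rows; each row shifts and turns the commanded pose from where the row before left it; what a row does not reach is not made up. A row lasts 1/10 s, in which the tool goes at most 50 mm and 8.59 degrees, less where a joint would pass 70% of its speed; a pose out of reach is approached as far as the arm can. A call with a number of a shift or a turn outside -1 to 1 is refused whole. A call with a gripper value outside its range is refused whole. "jaw" is the closure, from 0 (fully open) to 1 (shut), set as the call begins (left out, the last holds). The fingers move at their own pace and stop on an object; "force" is the grip in N (left out, the last holds). Time passes only in rows, so rows that do not move let the fingers close. It gives the time, the measured TCP pose, the force, the opening and the grip force at its end, in the units of the state.
- ctrl.sense(): the state, without advancing time (a new reading comes with each control period).
- ctrl.grab_frame(name): name is "scene" or "top" or "wrist"; returns the picture (420x560x3 uint8, red, green, blue); there is no depth.
- ctrl.camera_info(name): a dict with "camera_matrix" (3x3 intrinsics, pixels), "world_from_camera" (4x4, takes a point from camera to world coordinates). Camera axes: x right, y down, z forward; pixel columns grow to the right and rows downward; lengths in m; the calibration is good to about 2 mm. A picture is of the moment at which its call begins: read the wrist's pose just before it. camera_info takes no time and is no camera call; for the wrist camera it gives the pose at the moment of the call.
- ctrl.job_done(): hands the job in; it is judged then, once.
Trained networks look in the newest picture that a camera, given by its name, has taken for a name from the list of things; names that differ only in an ending like _2 or _b are one class to them, and where a whole thing is asked for, a point or a joint stands for the part that bears it (a point fixed in the world has none). Each returns a list of dicts, best first, with "confidence" (0 to 1); they miss things now and then, are a little off and sometimes report something else, mostly with a low value. They report only what shows in the picture. A call takes as long as a camera call.
- ctrl.cut_out(camera, query): "mask" (420x560 bool, what is visible of it) and "extent" ([left, top, width, height] in pixels, round what is visible of it).
- ctrl.mark_of(camera, query): "position" ([column, row] in pixels: a listed point, or the origin of a listed thing).
The state is a dict: "t": time; "q": joint angles; "dq": joint speeds; "joint_efforts": joint torques, N m; "position": TCP position; "eef_rot": TCP orientation; "force": force on the tool from outside, world axes, zero at the start; "wrist_torque": the same for the moment, N m; "finger_gap": finger opening in m; "grip_force": force on a finger pad.
Only numpy, scipy, OpenCV 4.12 (cv2) and the standard library are available. Lean on these libraries where they do the work, as an engineer would, in place of code of your own. Each camera call takes 0.05 s, during which the arm holds its last target. There are 200 camera calls.

TASK

Set up the hand rest over the bowl that is being mended: pick up the metal arm, lower it gently so that its socket sits fully home on the ball of the stand while the saddle at its other end drapes over the middle of the stand's crossbar, and then press the raised latch lever all the way down so that it grips the ball. Let go of everything, and do not disturb the bowl or the other things on the bench.

Things in the scene. Friction and masses are not known exactly. Their poses are not given: they have to be found in the camera images.
- grip (a point): Hand rest (loose, 0.3 to 0.5 kg): a flat metal arm 28 mm wide, 10 mm thick, 3 mm cork strip on top, 290 mm long over all. This point is the centre of the arm, half-way along and half-way up its thickness, near its balance point: grasp across the 28 mm width. It is 33 mm above the hand rest's underside. Axes: x along the arm from socket to saddle, z up.
- socket (a point): The dark steel coupler at one end of the hand rest (38 mm wide, 45 mm tall), 125 mm from the grip point towards -x. It is hollow, open below, with 1.5 mm play round a 25 mm ball. This point is where the ball's centre lies when the socket is fully home: 16 mm above the coupler's lower edge, 17 mm below the grip point.
- saddle (a point): The saddle at the other end of the hand rest, 125 mm from the grip point towards its +x: a rubber-padded seat between two lips 24 mm apart that reach 22 mm below the seat. This point is the middle of the seat, which comes to lie on the crossbar's top; 11 mm below the grip point.
- latch (a joint): Steel latch lever on the coupler: 0 raised (open), 0.50 rad fully down on its stop. Starts near 0. Held by friction (takes about 3 to 8 N on its outer part), no spring, stays where left. Its jaw swings under the ball; it cannot go fully down on a ball that is only part-way in. Hinge pin across the arm, 24 mm from the socket point towards the saddle and 14 mm above it.
- lever_end (a point): Middle of the top of the lever's rounded outer end (lever 24 mm wide, 78 mm from pin axis to this point). Raised it is 64 mm above the socket point and 83 mm from it towards the saddle; fully down, the lever lies along the arm, this point 30 mm above the socket point and 100 mm towards the saddle. Push from above; the end swings down and towards the saddle, so go with its arc.
- ball (a point): Centre of the 25 mm steel ball on a stud at one end of the stand (fixed), 105 mm above the bench. The stand is a pine board 330 x 80 x 16 mm; its x axis runs from the ball to the crossbar, 250 mm apart, the same as socket to saddle.
- bar (a point): Middle of the top line of the stand's horizontal crossbar, a steel bar 12 mm thick and 70 mm long on a single post 12 mm thick below its middle, at the other end of the stand; 111 mm above the bench. The bar lies along the stand's y axis, across the line from the ball. With the socket home on the ball and the saddle on the bar the arm is level.
- bowl_mid (a point): Centre, half-way up, of the green bowl being mended (loose, 116 mm across, 50 mm tall), which stands on the cork pad half-way between ball and crossbar; its rim is 70 mm above the bench. To be left undisturbed.
- dish_mid (a point): Centre, half-way up, of a small white dish (90 mm across, 26 mm tall) on the bench; leave it alone.
- jar_mid (a point): Centre, half-way up, of a small jar with a black cap (38 mm across, 62 mm tall) on the bench; leave it alone.
- tape_mid (a point): Centre, half-way up, of a black roll of tape (48 mm across, 19 mm tall) on the bench; leave it alone.

How it is judged:
On the way, in this order (a step that is already met when the one before it is completed fails the run):
1. the socket sits fully home on the ball and the saddle on the crossbar, with the latch lever still raised (distance between socket and ball below 0.004 m and z of saddle in the frame of bar between -0.004 and 0.004 m and x of saddle in the frame of bar between -0.009 and 0.009 m and y of saddle in the frame of bar between -0.02 and 0.02 m and value of joint latch below 0.25 rad), for 0.2 s.
2. the latch lever is pressed fully down with the socket home (distance between socket and ball below 0.004 m and z of saddle in the frame of bar between -0.004 and 0.004 m and x of saddle in the frame of bar between -0.009 and 0.009 m and y of saddle in the frame of bar between -0.02 and 0.02 m and value of joint latch above 0.46 rad), for 0.2 s.
At the end, for the whole second after the job is handed in: Socket home on the ball (within 4 mm), saddle seat on the crossbar (within 4 mm in height, 9 mm along the arm, 20 mm of the bar's middle), latch lever down (beyond 0.46 rad of 0.50), hand rest still; bowl, dish, jar and tape not moved by more than 10 mm (all of step 2 and linear speed of rest below 0.02 m/s); the robot touches nothing.
It fails at once if the bowl is disturbed (moved more than 10 mm) (distance of bowl_mid from where it was at the start of the episode above 0.01 m).
It fails at once if the dish is disturbed (moved more than 10 mm) (distance of dish_mid from where it was at the start of the episode above 0.01 m).
It fails at once if the jar is disturbed (moved more than 10 mm) (distance of jar_mid from where it was at the start of the episode above 0.01 m).
It fails at once if the roll of tape is disturbed (moved more than 10 mm) (distance of tape_mid from where it was at the start of the episode above 0.01 m).
It fails at once if the hand rest is dropped or slammed onto the ball or the crossbar (faster than 0.3 m/s within 25 mm of home) ((distance between socket and ball below 0.025 m or distance between saddle and bar below 0.025 m) and linear speed of rest above 0.3 m/s).
It also fails if it takes over 54 s, if anything falls off the work surface, if the arm or the gripper's body presses on something with over 40 N, if the wrist force passes 120 N, or if a joint passes its speed limit or range.

## Working session

There is one attempt and no reset: what is moved stays moved. The work goes in short steps, Python scripts to look and compute and a tool call to move; the robot and the scene stay as the last step left them, time stands still between calls to the robot, and variables do not carry over. Pictures are saved under pics/ and viewed, at most 10 in all, crops included, and the job is handed in when it is done.

Besides the shell and the picture viewer there is one more tool, called after "Call:" as name([rows], argument=value, ...), one row to a line, values as JSON. carry_out: Moves the arm, as the interface text tells. Its arguments: {"type":"object","properties":{"rows":{"type":"array","items":{"type":"object","properties":{"travel":{"type":"array","items":{"type":"number","minimum":-1,"maximum":1}},"twist":{"type":"number","minimum":-1,"maximum":1}}}},"jaw":{"type":"number"},"force":{"type":"number"}},"required":["rows"]}

```bash
mkdir -p pics
cat > h.py <<'E'
import numpy as np, cv2
from workcell import ctrl
def pix2plane(cam,px,z,info=None):
    i=info or ctrl.camera_info(cam);K=np.array(i["camera_matrix"]);T=np.array(i["world_from_camera"])
    d=T[:3,:3]@np.linalg.solve(K,[px[0],px[1],1]);o=T[:3,3]
    return o+d*(z-o[2])/d[2]
def ray(info,px):
    K=np.array(info["camera_matrix"]);T=np.array(info["world_from_camera"])
    d=T[:3,:3]@np.linalg.solve(K,[px[0],px[1],1]);return T[:3,3],d/np.linalg.norm(d)
def tri(rays):
    A=np.zeros((3,3));b=np.zeros(3)
    for o,d in rays:
        P=np.eye(3)-np.outer(d,d);A+=P;b+=P@o
    x=np.linalg.solve(A,b);return x,[np.linalg.norm((np.eye(3)-np.outer(d,d))@(x-o)) for o,d in rays]
def shot(name,fn):
    info=ctrl.camera_info(name);im=ctrl.grab_frame(name);cv2.imwrite("pics/"+fn,im[:,:,::-1]);return info,im
E
python3 - <<'E'
from h import *
np.set_printoptions(precision=4,suppress=True)
s=ctrl.sense();print(s["t"],s["position"],s["eef_rot"],s["force"],ctrl.pinch_z,s["finger_gap"])
I={}
ims=[]
for c in("scene","top"):
    I[c],im=shot(c,c+"0.png");ims.append(im)
    T=np.array(I[c]["world_from_camera"]);print(c,T[:3,3],T[:3,2],I[c]["camera_matrix"][0])
cv2.imwrite("pics/both0.png",cv2.resize(np.vstack(ims),None,fx=.71,fy=.71)[:,:,::-1])
for n in "grip socket saddle lever_end ball bar bowl_mid dish_mid jar_mid tape_mid".split():
    r=[]
    for c in("scene","top"):
        m=ctrl.mark_of(c,n)
        if m: print(n,c,np.round(m[0]["position"],1),round(m[0]["confidence"],2),len(m)); r.append(ray(I[c],m[0]["position"]))
    if len(r)==2: x,e=tri(r);print("   ",x,np.round(e,4))
print(ctrl.sense()["t"])
E
```

```text
0.0 [0.2239 0.6096 0.2303] [-3.1398  0.0001  2.7897] [ 0.7164 -0.5593 -1.0109] 0.0187 0.08524330198652817
scene [0.9146 0.3451 0.8074] [-0.4289 -0.4015 -0.8092] [410.1518   0.     279.4966]
top [ 0.4155 -0.022   1.1509] [ 0.1305  0.0055 -0.9914] [491.5169   0.     268.7488]
grip scene [330.6 208.9] 0.89 2
grip top [239.3 278.7] 0.81 1
    [0.4317 0.0539 0.0363] [0.0009 0.0009]
socket scene [289.7 186. ] 0.98 1
socket top [297.  274.2] 0.59 2
    [ 0.4376 -0.0747  0.0128] [0.0045 0.0045]
saddle scene [368.3 243.3] 0.66 1
saddle top [184.6 276.2] 0.83 1
    [0.4415 0.1745 0.0359] [0.0025 0.0025]
lever_end scene [318.1 188.7] 0.65 1
lever_end top [256.5 277.5] 0.59 1
    [0.4334 0.0131 0.0764] [0.0001 0.0001]
ball scene [204.3 197.7] 0.58 1
ball top [323.1 179.6] 0.75 1
    [ 0.6414 -0.1353  0.0981] [0.0016 0.0016]
bar scene [280.9 278.6] 0.62 1
bar top [207.4 169.8] 0.69 1
    [0.6656 0.1171 0.1083] [0.0028 0.0028]
bowl_mid scene [236.6 249.1] 0.7 1
bowl_mid top [270.4 180.1] 0.61 1
    [ 0.6565 -0.0206  0.0365] [0.0011 0.0011]
dish_mid scene [191.5 133.9] 0.77 3
dish_mid top [428.2 247.4] 0.64 2
    [ 0.4955 -0.3818  0.0162] [0.0004 0.0004]
jar_mid scene [345.  389.7] 0.61 1
jar_mid top [121.2 160.5] 0.73 1
    [0.7111 0.3248 0.0369] [0.0003 0.0003]
tape_mid scene [429.  324.7] 0.58 1
tape_mid top [103.9 255.7] 0.52 1
    [0.4922 0.3679 0.0112] [0.0011 0.0011]
1.1
```

View pics/scene0.png

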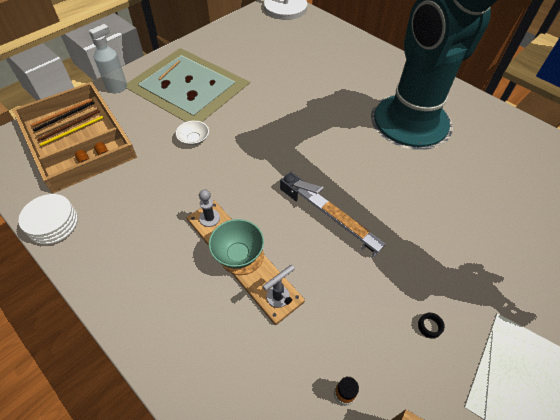

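View pics/top0.png

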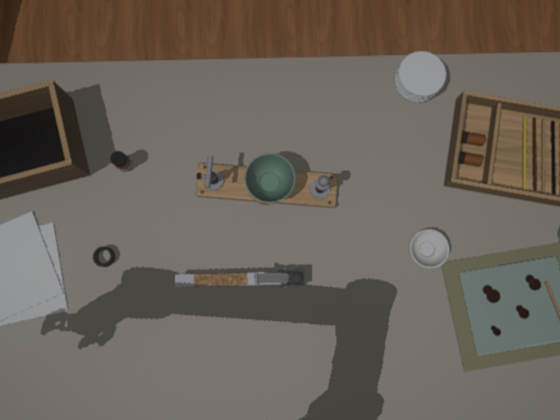

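Both views agree. The rest lies near x≈0.435 along +y (grip at scene 331,209 and top 239,279). The stand runs from the ball (top 323,180) to the bar (top 207,170), with the bowl between them. I'll go over the stand first and look with the wrist camera.

Call:
carry_out([
  {"travel":[0.53,-0.775,0.125],"twist":-0.039},
  {"travel":[0.53,-0.775,0.125],"twist":-0.039},
  {"travel":[0.53,-0.775,0.125],"twist":-0.039},
  {"travel":[0.53,-0.775,0.125],"twist":-0.039},
  {"travel":[0.53,-0.775,0.125],"twist":-0.039},
])

```text
t: 1.6
position: [0.3573, 0.4148, 0.263]
eef_rot: [3.141, -0.0, 2.378]
force: [1.2, -0.1, 0.0]
finger_gap: 0.0852
grip_force: 0.0
```

Call:
carry_out([
  {"travel":[0.53,-0.775,0.125],"twist":-0.039},
  {"travel":[0.53,-0.775,0.125],"twist":-0.039},
  {"travel":[0.53,-0.775,0.125],"twist":-0.039},
  {"travel":[0.53,-0.775,0.125],"twist":-0.039},
  {"travel":[0.53,-0.775,0.125],"twist":-0.039},
])

```text
t: 2.1
position: [0.4898, 0.221, 0.2945]
eef_rot: [3.141, -0.0, 1.97]
force: [1.2, 0.5, -0.3]
finger_gap: 0.0852
grip_force: 0.0
```

Call:
carry_out([
  {"travel":[0.53,-0.775,0.125],"twist":-0.039},
  {"travel":[0.53,-0.775,0.125],"twist":-0.039},
  {"travel":[0.53,-0.775,0.125],"twist":-0.039},
  {"travel":[0.53,-0.775,0.125],"twist":-0.039},
  {"travel":[0.53,-0.775,0.125],"twist":-0.039},
])

```text
t: 2.6
position: [0.6224, 0.0275, 0.3256]
eef_rot: [3.141, -0.0, 1.562]
force: [-0.3, 0.8, -1.0]
finger_gap: 0.0853
grip_force: 0.0
```

Call:
carry_out([
  {"travel":[0.53,-0.775,0.125],"twist":-0.039},
  {"travel":[0,0,0],"twist":0},
  {"travel":[0,0,0],"twist":0},
])

```text
t: 2.9
position: [0.6482, -0.0111, 0.331]
eef_rot: [-3.141, 0.0, 1.481]
force: [-0.7, 1.0, -0.6]
finger_gap: 0.0854
grip_force: 0.0
```

```bash
cat > look.py <<'E'
from h import *
import sys
np.set_printoptions(precision=4,suppress=True)
def look(fn,names,zs):
    s=ctrl.sense();print(s["t"],s["position"],s["eef_rot"],np.linalg.norm(s["dq"]))
    I,im=shot("wrist",fn);T=np.array(I["world_from_camera"]);print("cam",T[:3,3],T[:3,2])
    np.savez("pics/"+fn+".npz",K=I["camera_matrix"],T=T)
    for n,z in zip(names,zs):
        for m in ctrl.mark_of("wrist",n)[:2]:
            print(n,np.round(m["position"],1),round(m["confidence"],2),pix2plane("wrist",m["position"],z,I))
    return I,im
E
python3 - <<'E'
from look import *
look("w1.png",["ball","bar","bowl_mid","grip","socket","saddle"],[.105,.111,.045,.033,.016,.022])
E
```

```text
2.9 [ 0.6482 -0.0111  0.331 ] [-3.1412  0.0004  1.4807] 0.061543421853072725
cam [0.6555 0.0701 0.4739] [-0.0285 -0.3153 -0.9486]
ball [281.  281.7] 0.93 [ 0.6404 -0.1361  0.105 ]
ball [ 85.3 163.6] 0.44 [0.4529 0.0173 0.105 ]
bar [280.2  38. ] 0.92 [0.6615 0.115  0.111 ]
bowl_mid [285.3 169.3] 0.8 [ 0.6562 -0.0194  0.045 ]
grip [ 92.  126.1] 0.62 [0.4327 0.0502 0.033 ]
socket [122.7 220.2] 0.62 [ 0.4342 -0.0748  0.016 ]
saddle [65.3  6.3] 0.81 [0.4302 0.1788 0.022 ]
```

View pics/w1.png

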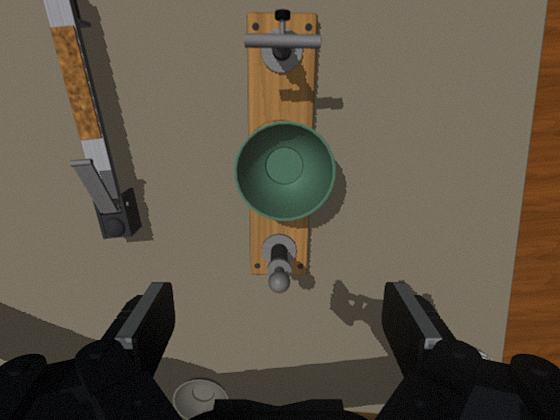

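The wrist view shows the ball at about (280,281), the crossbar from about (245,40) to (321,40), and the rest on the left with its coupler near (115,225). Next I'll refine ball and bar at subpixel level from this picture.

Run:
```python
from h import *
im=cv2.imread("pics/w1.png")
a=cv2.resize(im[258:308,250:310],(480,400),interpolation=cv2.INTER_CUBIC)
b=cv2.resize(im[20:60,235:330],(760,320),interpolation=cv2.INTER_CUBIC)[:200]
c=np.zeros((600,760,3),np.uint8);c[:400,:480]=a;c[400:,:]=b
cv2.imwrite("pics/w1c.png",c)
```

```text
(no output)
```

View pics/w1c.png

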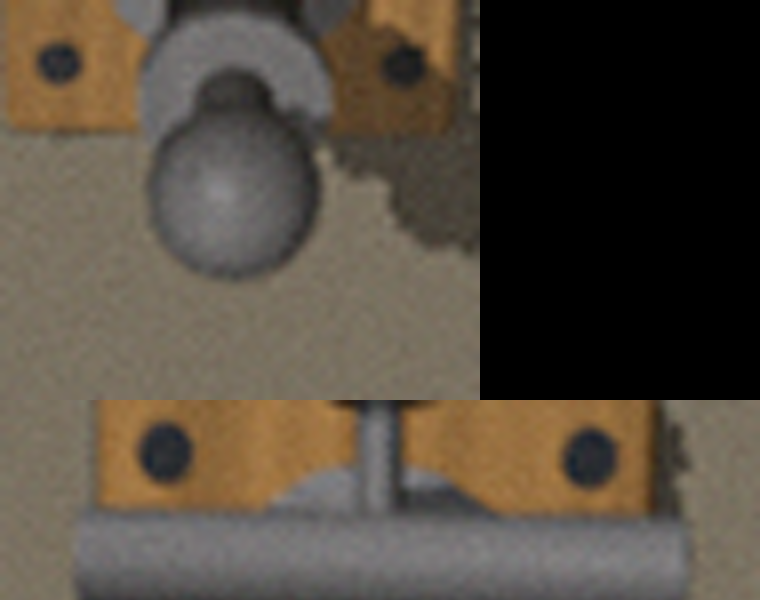

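Run:
```python
from h import *
np.set_printoptions(precision=4,suppress=True)
d=np.load("pics/w1.png.npz");I=dict(camera_matrix=d["K"],world_from_camera=d["T"])
im=cv2.imread("pics/w1.png").astype(float)
# bar edges: rows by gradient for several columns
g=cv2.GaussianBlur(im,(0,0),.8)[:,:,:].sum(2)
for c in (252,262,300,312): print(c,np.round(g[30:52,c]).astype(int))
ball=pix2plane("",(278.9,281.6),.105,I);print("ball",ball)
for r in(39,40.5):
    l=pix2plane("",(244.2,r),.105,I);rr=pix2plane("",(320.6,r),.105,I);print(r,l,rr,(l+rr)/2,np.linalg.norm(rr-l))
    m=(l+rr)/2;print(np.linalg.norm((m-ball)[:2]),np.degrees(np.arctan2(*(m-ball)[1::-1])))
# project ball + bar into top/scene, compare to pictures
for c in("top","scene"):
    J=ctrl.camera_info(c);T=np.linalg.inv(J["world_from_camera"]);K=np.array(J["camera_matrix"])
    for P in(ball,np.r_[m[:2],.111]):
        p=K@(T[:3,:3]@P+T[:3,3]);print(c,p[:2]/p[2])
t=cv2.imread("pics/top0.png");s=cv2.imread("pics/scene0.png")
f=lambda i,r,c:cv2.resize(i[r:r+30,c:c+38],(380,300),interpolation=cv2.INTER_CUBIC)
cv2.imwrite("pics/c0.png",np.vstack([np.hstack([f(t,165,305),f(t,150,190)]),np.hstack([f(s,183,186),f(s,260,262)])]))
```

```text
252 [336 344 328 305 304 330 350 349 346 340 324 299 275 247 210 169 155 206
 290 339 348 342]
262 [301 298 293 290 303 329 345 351 353 349 335 312 286 256 217 173 156 201
 286 340 344 335]
300 [328 325 320 309 297 310 333 353 367 371 362 341 316 286 254 216 176 179
 247 323 355 354]
312 [285 295 294 279 272 288 323 346 358 372 372 355 328 297 261 225 185 167
 198 255 286 291]
ball [ 0.638  -0.1357  0.105 ]
39 [0.6285 0.1179 0.105 ] [0.6986 0.1116 0.105 ] [0.6636 0.1148 0.105 ] 0.07042135142599196
0.25177086984888525 84.17513675298987
40.5 [0.6283 0.1167 0.105 ] [0.6986 0.1103 0.105 ] [0.6635 0.1135 0.105 ] 0.0705049931498198
0.25051159626960734 84.1705702500675
top [323.1592 180.9705]
top [207.88   171.2346]
scene [204.2436 194.6562]
scene [278.8583 275.7486]
```

View pics/c0.png

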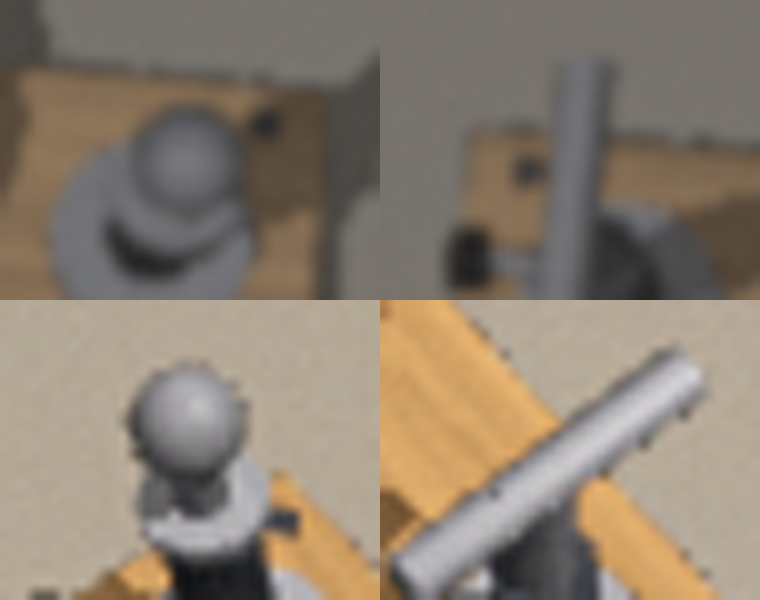

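Measured: ball ≈ (0.638, −0.1357), confirmed by projecting it into the top view (323.2,180.4) and the scene view (204.3,194.5). Ball-to-bar distance is 0.2505 to 0.2518 m, against 0.250 given, and stand yaw is ≈84.2°. Next I'll look at the rest from the same relative geometry, so the camera bias cancels.

Call:
carry_out([
  {"travel":[-0.863,0.246,-0.24],"twist":0.008},
  {"travel":[-0.863,0.246,-0.24],"twist":0.008},
  {"travel":[-0.863,0.246,-0.24],"twist":0.008},
  {"travel":[-0.863,0.246,-0.24],"twist":0.008},
  {"travel":[-0.863,0.246,-0.24],"twist":0.008},
])

```text
t: 3.75
position: [0.4303, 0.0525, 0.2709]
eef_rot: [3.141, -0.0, 1.568]
force: [-0.1, 1.0, 0.6]
finger_gap: 0.0857
grip_force: 0.0
```

Call:
carry_out([
  {"travel":[0,0,0],"twist":0},
  {"travel":[0,0,0],"twist":0},
  {"travel":[0,0,0],"twist":0},
])

```text
t: 4.05
position: [0.4337, 0.0517, 0.2722]
eef_rot: [3.139, -0.0, 1.566]
force: [0.8, 0.0, -0.1]
finger_gap: 0.0854
grip_force: 0.0
```

Run:
```python
from look import *
I,im=look("w2.png",["grip","socket","saddle","lever_end"],[.033,.016,.022,.097])
big=cv2.resize(im[:330,180:380],None,fx=2.4,fy=1.8,interpolation=cv2.INTER_CUBIC)
cv2.imwrite("pics/w2c.png",big[:,:,::-1]); print(big.shape)
```

```text
4.05 [0.4337 0.0517 0.2722] [ 3.1391 -0.0004  1.5664] 0.02141733207561148
cam [0.4337 0.1332 0.4153] [ 0.0014 -0.3158 -0.9488]
grip [276.2 172.8] 0.84 [0.4325 0.0503 0.033 ]
grip [278.2 267.6] 0.44 [ 0.4342 -0.0621  0.033 ]
socket [278.8 270.4] 0.94 [ 0.435  -0.0746  0.016 ]
saddle [272.6  44. ] 0.92 [0.4297 0.1772 0.022 ]
lever_end [277.3 220.8] 0.88 [0.4335 0.0188 0.097 ]
lever_end [276.  174.1] 0.32 [0.4325 0.063  0.097 ]
(594, 480, 3)
```

View pics/w2.png

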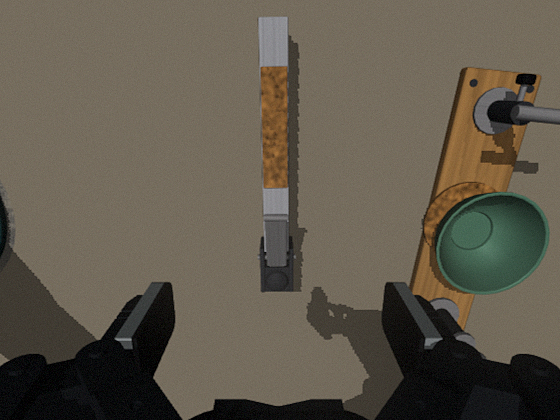

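The rest sits vertically in the image: far end at row ≈16, coupler back edge at row ≈291, centreline from (279,270) to (273,44). I'll measure the end edges to fix the along-arm position.

Run:
```python
from h import *
np.set_printoptions(precision=4,suppress=True)
d=np.load("pics/w2.png.npz");I=dict(camera_matrix=d["K"],world_from_camera=d["T"])
im=cv2.imread("pics/w2.png").astype(float);g=im.sum(2)
gy=np.gradient(cv2.GaussianBlur(g,(0,0),1),axis=0);gx=np.gradient(cv2.GaussianBlur(g,(0,0),1),axis=1)
def peak(v,o):
    k=np.argmax(np.abs(v[1:-1]))+1;a,b,c=np.abs(v[k-1:k+2]);return o+k+.5*(a-c)/(a-2*b+c)
top=peak(gy[8:26,264:282].mean(1),8);bot=peak(gy[282:300,266:290].mean(1),282);print(top,bot)
P=pix2plane("",(273,top),.038,I);Q=pix2plane("",(279,bot),.045,I);print(P,Q,P[1]-Q[1],"mid",(P+Q)[1]/2)
# sides of arm, z .038 bare / .041 cork
R=[]
for r in (30,45,60,80,110,140,170,200):
    v=gx[r-4:r+5].mean(0);l=peak(v[250:267],250);rr=peak(v[281:296],281)
    z=.038 if r<65 or r>188 else .041
    L=pix2plane("",(l,r),z,I);M=pix2plane("",(rr,r),z,I);R.append((L+M)/2);print(r,l,rr,R[-1],M[0]-L[0])
R=np.array(R);p=np.polyfit(R[:,1],R[:,0],1);print("yaw",90-np.degrees(np.arctan(p[0])),"x at .0505",np.polyval(p,.0505))
# bolt/coupler sides
v=gx[268:286].mean(0);l=peak(v[252:268],252);rr=peak(v[288:302],288);print("coupler",l,rr,pix2plane("",((l+rr)/2,277),.045,I))
# ball circle refit in w1
im=cv2.imread("pics/w1.png",0)
c=cv2.HoughCircles(cv2.resize(im[262:300,260:300],None,fx=8,fy=8,interpolation=cv2.INTER_CUBIC),cv2.HOUGH_GRADIENT,1,100,param1=100,param2=10,minRadius=75,maxRadius=100);print((c[0,0]+.5)/8-.5+[260,262,.5-.0625])
```

```text
16.390895100240243 291.09521231968193
[0.4304 0.1988 0.038 ] [ 0.435  -0.0861  0.045 ] 0.2848548964319014 mid 0.05633887488133053
30 258.1816658866715 286.91429800253815 [0.4299 0.1874 0.038 ] 0.026892929298739265
45 258.87678496890425 287.45416998963566 [0.4304 0.1745 0.038 ] 0.027065881670931158
60 259.21033301575085 287.5292627572944 [0.4304 0.1614 0.038 ] 0.027143912941931914
80 260.49115408877907 288.03834238293365 [0.4312 0.1433 0.041 ] 0.02662169951117005
110 261.85531437232095 287.6757706533077 [0.4315 0.1153 0.041 ] 0.025578790019547326
140 262.3070501230471 286.0269257303351 [0.4307 0.086  0.041 ] 0.024101942583967695
170 260.9484900925852 287.0361974429353 [0.4303 0.055  0.041 ] 0.027207529186408674
200 262.85192941142896 287.94101598924385 [0.4315 0.0215 0.038 ] 0.027091453618083627
yaw 90.29561275537391 x at .0505 0.4310729412197679
coupler 260.160449220878 302.01524345645714 [ 0.4375 -0.0679  0.045 ]Traceback (most recent call last):
  File "<stdin>", line 21, in <module>
TypeError: 'NoneType' object is not subscriptable
```

Run:
```python
from h import *
w=cv2.imread("pics/w2.png");s=cv2.imread("pics/scene0.png")
f=lambda i,r,c,h,k:cv2.resize(i[r:r+h,c:c+h],(k,k),interpolation=cv2.INTER_CUBIC)
z=f(w,5,248,50,300)
cv2.imwrite("pics/c1.png",np.hstack([f(w,225,240,75,600),np.vstack([f(w,8,253,44,200),f(s,168,272,40,200),f(s,224,350,40,200)])]))
```

```text
(no output)
```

View pics/c1.png

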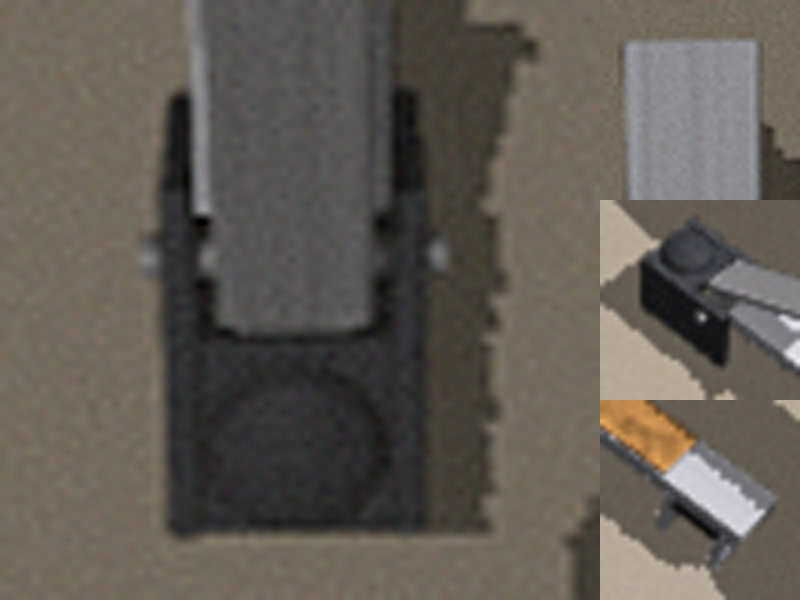

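The dome disc over the socket is at about (276.1,279.8). The hinge pin ends are at (258.3,256.1) and (294.3,256.1), and the coupler side edges at 260.2 and 292.7.

Run:
```python
from h import *
np.set_printoptions(precision=4,suppress=True)
d=np.load("pics/w2.png.npz");I=dict(camera_matrix=d["K"],world_from_camera=d["T"])
p=lambda c,r,z:pix2plane("",(c,r),z,I)
print("pin",p(276.3,256.1,.030),"->socket y",p(276.3,256.1,.030)[1]-.024)
print("disc",p(276.1,279.8,.045),p(276.1,279.8,.047)); print("coupler w",p(292.7,280,.045)-p(260.2,280,.045))
J=ctrl.camera_info("scene");T=np.linalg.inv(J["world_from_camera"]);K=np.array(J["camera_matrix"])
f=lambda P:(lambda q:q[:2]/q[2])(K@(T[:3,:3]@np.array(P)+T[:3,3]))
print("disc proj in scene",f(p(276.1,279.8,.045)),"seen ~",272+18.,168+9.8)
e=[p(276.1,279.8,.045),*[p((a+b)/2,r,z) for r,a,b,z in((30,258.2,286.9,.038),(45,258.9,287.45,.038),(60,259.2,287.5,.038),(200,262.85,287.94,.038))]]
e=np.array(e);k=np.polyfit(e[:,1],e[:,0],1);print(e,"yaw",90-np.degrees(np.arctan(k[0])),np.polyval(k,[.0565,-.07]))
```

```text
pin [ 0.4321 -0.0488  0.03  ] ->socket y -0.07278038046003477
disc [ 0.4318 -0.0714  0.045 ] [ 0.4318 -0.0703  0.047 ]
coupler w [ 0.0371 -0.0002  0.    ]
disc proj in scene [290.9877 176.8427] seen ~ 290.0 177.8
[[ 0.4318 -0.0714  0.045 ]
 [ 0.4299  0.1874  0.038 ]
 [ 0.4304  0.1745  0.038 ]
 [ 0.4304  0.1614  0.038 ]
 [ 0.4315  0.0215  0.038 ]] yaw 90.39169794556246 [0.431  0.4319]
```

Call:
carry_out([
  {"travel":[-0.027,0.038,-0.9],"twist":0.0054},
  {"travel":[-0.027,0.038,-0.9],"twist":0},
  {"travel":[0,0,-0.9],"twist":0},
  {"travel":[0,0,-0.9],"twist":0},
  {"travel":[0,0,-0.8],"twist":0},
])

```text
t: 4.8
position: [0.4297, 0.0552, 0.0492]
eef_rot: [-3.141, 0.001, 1.578]
force: [-0.2, 0.1, 0.0]
finger_gap: 0.0852
grip_force: 0.0
```

Call:
carry_out([
  {"travel":[0,0,-0.3],"twist":0},
  {"travel":[0,0,-0.2],"twist":0},
  {"travel":[0,0,-0.1],"twist":0},
  {"travel":[0,0,0],"twist":0},
  {"travel":[0,0,0],"twist":0},
])

```text
t: 5.3
position: [0.4304, 0.0556, 0.0221]
eef_rot: [3.14, -0.0, 1.578]
force: [-0.7, 0.5, 0.2]
finger_gap: 0.0856
grip_force: 0.0
```

Call:
carry_out([
  {"travel":[0,0,-0.13],"twist":0},
  {"travel":[0,0,0],"twist":0},
])

```text
t: 5.5
position: [0.4297, 0.0557, 0.0149]
eef_rot: [3.141, -0.0, 1.578]
force: [-0.1, -0.5, -0.4]
finger_gap: 0.0854
grip_force: 0.0
```

Call:
carry_out([
  {"travel":[0,0,0],"twist":0},
  {"travel":[0,0,0],"twist":0},
  {"travel":[0,0,0],"twist":0},
  {"travel":[0,0,0],"twist":0},
  {"travel":[0,0,0],"twist":0},
], jaw=1, force=60)

```text
t: 6.0
position: [0.4305, 0.0556, 0.0152]
eef_rot: [3.14, -0.0, 1.578]
force: [1.0, 0.2, 4.9]
finger_gap: 0.0271
grip_force: 58.7
```

Call:
carry_out([
  {"travel":[0,0,0],"twist":0},
  {"travel":[0,0,0],"twist":0},
  {"travel":[0,0,0],"twist":0},
  {"travel":[0,0,0],"twist":0},
  {"travel":[0,0,0],"twist":0},
])

```text
t: 6.5
position: [0.4306, 0.0556, 0.0152]
eef_rot: [3.14, -0.0, 1.578]
force: [2.3, -0.9, 5.8]
finger_gap: 0.0267
grip_force: 58.9
```

Call:
carry_out([
  {"travel":[0,0,0.3],"twist":0},
  {"travel":[0,0,0.6],"twist":0},
  {"travel":[0,0,0.7],"twist":0},
  {"travel":[0,0,0.7],"twist":0},
  {"travel":[0,0,0.6],"twist":0},
])

```text
t: 7.0
position: [0.4282, 0.0552, 0.1604]
eef_rot: [-3.139, 0.001, 1.578]
force: [0.7, 0.4, -4.1]
finger_gap: 0.0268
grip_force: 60.7
```

Call:
carry_out([
  {"travel":[0,0,0.1],"twist":0},
  {"travel":[0,0,0],"twist":0},
  {"travel":[0,0,0],"twist":0},
  {"travel":[0,0,0],"twist":0},
])

```text
t: 7.4
position: [0.4282, 0.0551, 0.1631]
eef_rot: [-3.138, 0.002, 1.578]
force: [0.4, -0.4, -4.6]
finger_gap: 0.0265
grip_force: 60.7
```

Run:
```python
from look import *
z=ctrl.sense()["position"][2]+.0182
I,im=look("w3.png",["grip","socket","saddle","lever_end"],[z,z-.017,z-.011,z+.047])
J,s=shot("scene","s3.png")
for n in("socket","saddle"):
    m=ctrl.mark_of("scene",n);print(n,m[0] if m else None)
w=im[:,:,::-1];s=s[:,:,::-1]
cv2.imwrite("pics/c3.png",np.hstack([w,cv2.resize(s[130:290,250:332],(240,420),interpolation=cv2.INTER_CUBIC)]))
```

```text
7.4 [0.4282 0.0551 0.1631] [-3.138   0.0015  1.5778] 0.009876253829538332
cam [0.4281 0.1369 0.306 ] [-0.0007 -0.3176 -0.9482]
grip [278.4 318.6] 0.76 [0.4285 0.0502 0.1813]
socket {'position': [297.3, 141.4], 'confidence': 0.9}
saddle {'position': [388.1, 204.6], 'confidence': 0.66}
```

View pics/c3.png

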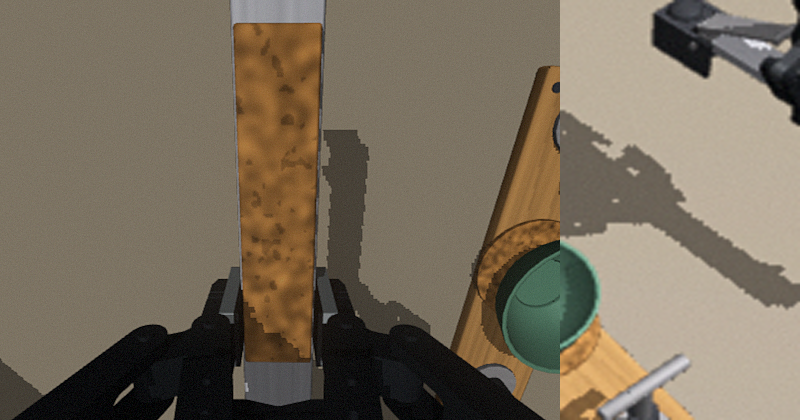

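The rest is gripped squarely: its centreline in the image is at col ≈278, which agrees with the TCP to 0.3 mm. Carrying it to hover over the stand.

Call:
carry_out([
  {"travel":[0.6,-0.17,0],"twist":-0.01},
  {"travel":[0.9,-0.26,0],"twist":-0.01},
  {"travel":[0.9,-0.26,0],"twist":-0.01},
  {"travel":[0.9,-0.26,0],"twist":-0.01},
  {"travel":[0.7,-0.2,0],"twist":-0.0115},
])

```text
t: 8.3
position: [0.632, -0.0028, 0.1644]
eef_rot: [3.141, 0.001, 1.469]
force: [0.6, 1.0, -4.7]
finger_gap: 0.0269
grip_force: 60.8
```

Call:
carry_out([
  {"travel":[0.456,-0.126,0],"twist":0},
  {"travel":[0,0,0],"twist":0},
  {"travel":[0,0,0],"twist":0},
  {"travel":[0,0,0],"twist":0},
  {"travel":[0,0,0],"twist":0},
])

```text
t: 8.8
position: [0.6515, -0.0076, 0.1648]
eef_rot: [-3.141, -0.001, 1.471]
force: [-1.2, 0.6, -3.4]
finger_gap: 0.0264
grip_force: 61.0
```

Run:
```python
from look import *
z=ctrl.sense()["position"][2]+.0182
I,im=look("w4.png",["grip","bar","ball"],[z,.111,.105])
J,s=shot("scene","s4.png");K,t=shot("top","t4.png")
for c in("scene","top"):
  for n in("socket","saddle","ball","bar"):
    m=ctrl.mark_of(c,n);print(c,n,np.round(m[0]["position"],1) if m else None)
f=lambda i,r,c,h,w,k:cv2.resize(i[r:r+h,c:c+w],None,fx=k,fy=k,interpolation=cv2.INTER_CUBIC)
c=np.zeros((600,800,3),np.uint8)
c[:,:480]=f(s,135,180,75,60,8);c[:300,480:]=f(t,150,296,60,64,5);c[300:,480:]=cv2.resize(im,(320,300));cv2.imwrite("pics/c4.png",c[:,:,::-1])
```

```text
8.8 [ 0.6515 -0.0076  0.1648] [-3.1408 -0.0006  1.4706] 0.007782537910572301
cam [0.6597 0.0734 0.3079] [-0.0319 -0.314  -0.9489]
grip [278.  319.3] 0.59 [ 0.651  -0.0129  0.183 ]
scene socket [202.4 179.7]
scene saddle [279.6 262.5]
scene ball [207.  196.1]
scene bar [282.5 276.1]
top socket [327.5 172.1]
top saddle [203.6 161.3]
top ball [319.7 180. ]
top bar [207.  171.7]
```

View pics/c4.png

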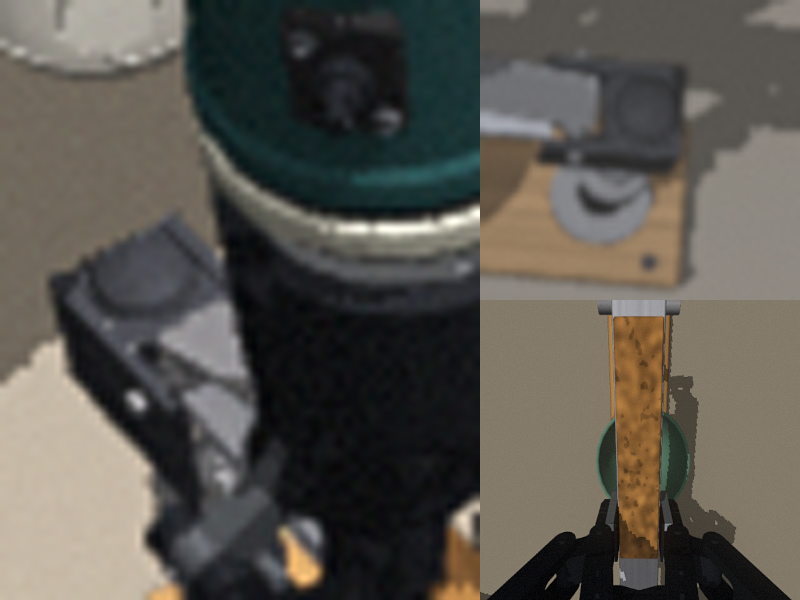

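The disc is at about (198.1,168.1) in the scene view and (328.6,170.2) in the top view. The ball earlier was at (204.3,194.5) in scene and (323.3,180.4) in top.

Run:
```python
from h import *
np.set_printoptions(precision=4,suppress=True)
s=ctrl.sense();tcp=s["position"];print(tcp,s["eef_rot"])
I={c:ctrl.camera_info(c) for c in("scene","top")}
zd=tcp[2]+.0178+.012
for c,d,b in(("scene",(198.1,168.1),(204.25,194.5)),("top",(328.6,170.2),(323.25,180.35))):
    D=pix2plane(c,d,zd,I[c]);B=pix2plane(c,b,.105,I[c]);print(c,D,B,"move",(B-D)[:2])
print("disc tri",tri([ray(I["scene"],(198.1,168.1)),ray(I["top"],(328.6,170.2))]),"ball tri",tri([ray(I["scene"],(204.25,194.5)),ray(I["top"],(323.25,180.35))]))
y=s["eef_rot"][2];sock=np.array(tcp[:2])-.1277*np.array([np.cos(y),np.sin(y)]);print("pred socket",sock,"wrist move",np.array([.638,-.1357])-sock)
# automatic disc position by template: warp-free edge check of cork ends in w2 vs w4
for f,z in(("w2",.041),("w3",.1631+.0178+.008),("w4",tcp[2]+.0178+.008)):
    d=np.load(f"pics/{f}.png.npz");J=dict(camera_matrix=d["K"],world_from_camera=d["T"]);im=cv2.imread(f"pics/{f}.png").astype(float)
    sat=cv2.GaussianBlur((im[:,:,2]-im[:,:,0])[:,270:284].mean(1)[:,None],(0,0),1)[:,0];on=np.where(sat>45)[0]
    print(f,on[0],on[-1],[pix2plane("",(277,r),z,J)[:2] for r in(on[0]-.5,on[-1]+.5)])
```

```text
[ 0.6524 -0.0083  0.1647] [-3.1416  0.0001  1.4701]
scene [ 0.6399 -0.1338  0.1945] [ 0.6377 -0.136   0.105 ] move [-0.0022 -0.0022]
top [ 0.6405 -0.1375  0.1945] [ 0.6394 -0.136   0.105 ] move [-0.0012  0.0016]
disc tri (array([ 0.6399, -0.1367,  0.1926]), [np.float64(0.0015035026277081512), np.float64(0.001503502627708191)]) ball tri (array([ 0.6387, -0.1354,  0.1066]), [np.float64(0.0005252791762103444), np.float64(0.0005252791762104662)])
pred socket [ 0.6395 -0.1354] wrist move [-0.0015 -0.0003]
w2 67 187 [array([0.4339, 0.1554]), array([0.4333, 0.0362])]
w3 23 360 [array([0.4273, 0.1554]), array([0.4281, 0.0363])]
w4 23 360 [array([0.6613, 0.0922]), array([ 0.6493, -0.0265])]
```

All three cameras agree: shift about −1.5 mm in x and about 0 in y. Lowering to just above contact.

Call:
carry_out([
  {"travel":[-0.03,-0.005,-0.2],"twist":0},
  {"travel":[0,0,-0.2],"twist":0},
  {"travel":[0,0,-0.16],"twist":0},
  {"travel":[0,0,0],"twist":0},
  {"travel":[0,0,0],"twist":0},
])

```text
t: 10.0
position: [0.6507, -0.0086, 0.1363]
eef_rot: [-3.141, 0.0, 1.47]
force: [-0.5, -0.7, -4.6]
finger_gap: 0.0267
grip_force: 60.9
```

Run:
```python
from look import *
for k in range(4):
    s=ctrl.sense();print(s["t"],s["position"],s["eef_rot"],s["force"],s["wrist_torque"]); 
    if k<1: J,im=shot("scene","s5.png")
    if k==1:K,t=shot("top","t5.png")
f=lambda i,r,c,h,w,k:cv2.resize(i[r:r+h,c:c+w],None,fx=k,fy=k,interpolation=cv2.INTER_CUBIC)
c=np.zeros((600,800,3),np.uint8)
c[:,:400]=f(im,145,180,75,50,8);c[:300,400:]=f(t,150,290,60,80,5)[:, :400];c[300:,400:]=f(im,240,250,60,80,5);cv2.imwrite("pics/c5.png",c[:,:,::-1])
```

```text
10.0 [ 0.6507 -0.0086  0.1363] [-3.1409  0.0004  1.47  ] [-0.4936 -0.7076 -4.561 ] [ 0.0879 -0.0342 -0.027 ]
10.05 [ 0.6511 -0.0087  0.1368] [3.1414 0.0003 1.47  ] [ 0.782   0.1177 -4.0122] [0.1105 0.0084 0.0189]
10.1 [ 0.6512 -0.0087  0.1371] [3.1409 0.     1.47  ] [ 0.526  -0.1498 -3.8242] [ 0.0632 -0.0164 -0.0305]
10.1 [ 0.6512 -0.0087  0.1371] [3.1409 0.     1.47  ] [ 0.526  -0.1498 -3.8242] [ 0.0632 -0.0164 -0.0305]
```

View pics/c5.png

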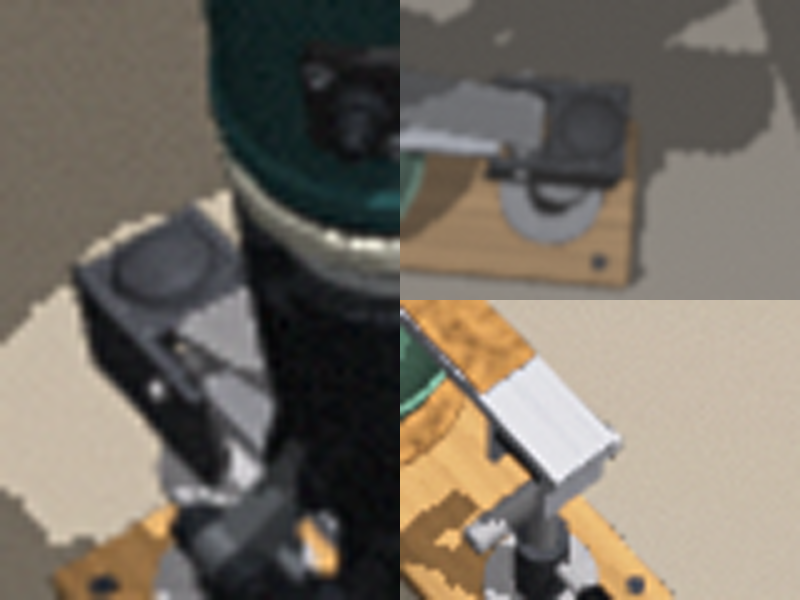

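The coupler sits over the stud and the saddle over the bar. Lowering slowly and watching the force.

Call:
carry_out([
  {"travel":[0,0,-0.04],"twist":0},
  {"travel":[0,0,-0.04],"twist":0},
  {"travel":[0,0,-0.04],"twist":0},
  {"travel":[0,0,-0.04],"twist":0},
  {"travel":[0,0,0],"twist":0},
])

```text
t: 10.6
position: [0.6506, -0.0086, 0.1284]
eef_rot: [-3.141, 0.0, 1.47]
force: [-0.6, 0.5, -4.5]
finger_gap: 0.0267
grip_force: 60.9
```

Already about 4 mm past first contact height, with no contact force. Continuing.

Call:
carry_out([
  {"travel":[0,0,-0.04],"twist":0},
  {"travel":[0,0,-0.04],"twist":0},
  {"travel":[0,0,-0.04],"twist":0},
  {"travel":[0,0,-0.04],"twist":0},
  {"travel":[0,0,0],"twist":0},
])

```text
t: 11.1
position: [0.6506, -0.0085, 0.1204]
eef_rot: [-3.141, 0.0, 1.47]
force: [0.1, -0.4, -4.6]
finger_gap: 0.0269
grip_force: 60.9
```

Call:
carry_out([
  {"travel":[0,0,-0.04],"twist":0},
  {"travel":[0,0,-0.04],"twist":0},
  {"travel":[0,0,-0.04],"twist":0},
  {"travel":[0,0,0],"twist":0},
])

```text
t: 11.5
position: [0.6506, -0.0085, 0.1144]
eef_rot: [-3.141, 0.0, 1.47]
force: [-0.5, -0.9, -5.2]
finger_gap: 0.0267
grip_force: 60.9
```

Call:
carry_out([
  {"travel":[0,0,-0.04],"twist":0},
  {"travel":[0,0,-0.04],"twist":0},
  {"travel":[0,0,-0.04],"twist":0},
  {"travel":[0,0,0],"twist":0},
])

```text
t: 11.9
position: [0.6506, -0.0085, 0.1084]
eef_rot: [-3.141, 0.0, 1.47]
force: [-0.3, 0.3, -4.0]
finger_gap: 0.0271
grip_force: 60.9
```

Call:
carry_out([
  {"travel":[0,0,-0.03],"twist":0},
  {"travel":[0,0,-0.03],"twist":0},
  {"travel":[0,0,-0.01],"twist":0},
  {"travel":[0,0,0],"twist":0},
])

```text
t: 12.3
position: [0.6508, -0.0085, 0.1052]
eef_rot: [-3.141, 0.0, 1.47]
force: [0.1, 0.8, -5.4]
finger_gap: 0.0268
grip_force: 60.9
```

Call:
carry_out([
  {"travel":[0,0,-0.02],"twist":0},
  {"travel":[0,0,-0.02],"twist":0},
  {"travel":[0,0,0],"twist":0},
])

```text
t: 12.6
position: [0.6511, -0.0086, 0.104]
eef_rot: [3.141, -0.0, 1.47]
force: [-2.4, 0.8, 2.3]
finger_gap: 0.0268
grip_force: 61.7
```

Contact at z=0.104, the predicted home height. Opening the jaw.

Call:
carry_out([
  {"travel":[0,0,0],"twist":0},
  {"travel":[0,0,0],"twist":0},
  {"travel":[0,0,0],"twist":0},
  {"travel":[0,0,0],"twist":0},
  {"travel":[0,0,0],"twist":0},
], jaw=0)

```text
t: 13.1
position: [0.651, -0.0086, 0.1034]
eef_rot: [3.141, 0.0, 1.47]
force: [0.3, -0.6, -1.5]
finger_gap: 0.0852
grip_force: 0.0
```

Call:
carry_out([
  {"travel":[0,0,0],"twist":0},
  {"travel":[0,0,0],"twist":0},
  {"travel":[0,0,0.3],"twist":0},
  {"travel":[0,0,0.6],"twist":0},
  {"travel":[0,0,0.8],"twist":0},
])

```text
t: 13.6
position: [0.6498, -0.0086, 0.1886]
eef_rot: [-3.139, 0.001, 1.47]
force: [1.2, 0.6, 0.6]
finger_gap: 0.0857
grip_force: 0.0
```

Call:
carry_out([
  {"travel":[0,0,0.9],"twist":0},
  {"travel":[0,0,0.9],"twist":0},
  {"travel":[0,0,0.8],"twist":0},
  {"travel":[0,0,0],"twist":0},
  {"travel":[0,0,0],"twist":0},
], jaw=1)

```text
t: 14.1
position: [0.6512, -0.0087, 0.3203]
eef_rot: [3.139, -0.001, 1.47]
force: [-0.9, 0.2, -1.0]
finger_gap: 0.012
grip_force: 0.0
```

Call:
carry_out([
  {"travel":[0,0,0],"twist":0},
  {"travel":[0,0,0],"twist":0},
])

```text
t: 14.3
position: [0.6501, -0.0084, 0.3169]
eef_rot: [-3.139, 0.001, 1.47]
force: [-0.7, -0.6, -0.2]
finger_gap: 0.0
grip_force: 0.0
```

Run:
```python
from look import *
I,im=look("w6.png",["grip","socket","saddle","lever_end","bar"],[.122,.105,.111,.169,.111])
J,s=shot("scene","s6.png")
for n in("socket","saddle","lever_end"):
    m=ctrl.mark_of("scene",n);print(n,m[0] if m else None)
cv2.imwrite("pics/c6.png",np.hstack([im,cv2.resize(s[160:300,185:265],(240,420),interpolation=cv2.INTER_CUBIC)])[:,:,::-1])
print(ctrl.sense()["t"])
```

```text
14.3 [ 0.6501 -0.0084  0.3169] [-3.139   0.0005  1.47  ] 0.005857202212248751
cam [0.6587 0.0727 0.4598] [-0.034  -0.3148 -0.9486]
grip [283.3 186.4] 0.72 [ 0.6542 -0.014   0.122 ]
lever_end [281.9 242.5] 0.56 [ 0.6488 -0.0517  0.169 ]
socket {'position': [280.7, 277.4], 'confidence': 0.68}
saddle {'position': [277.6, 275.5], 'confidence': 0.91}
lever_end {'position': [222.2, 207.8], 'confidence': 0.6}
14.8
```

View pics/c6.png

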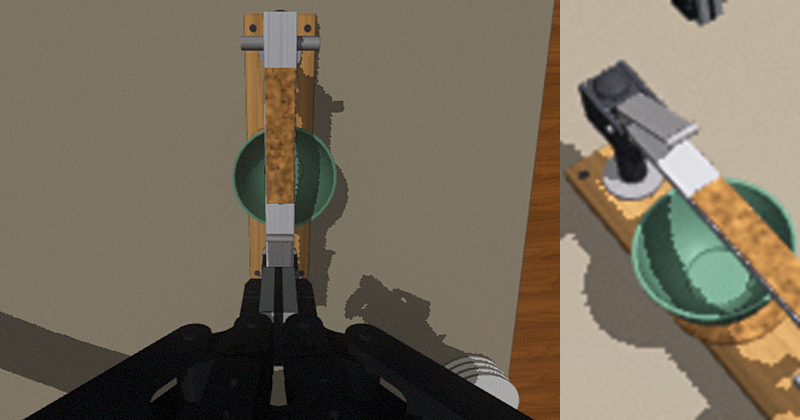

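Seated: the saddle is draped over the bar's middle (col ≈281 between the bar ends at 241 and 319), the coupler is on the ball and the lever is still raised. Next is the approach over the lever end, at about (0.647, −0.053, 0.169), with the fingers shut.

Call:
carry_out([
  {"travel":[-0.02,-0.3,-0.6],"twist":0},
  {"travel":[-0.02,-0.3,-0.8],"twist":0},
  {"travel":[-0.02,-0.29,-0.7],"twist":0},
  {"travel":[0,0,-0.4],"twist":0},
  {"travel":[0,0,-0.2],"twist":0},
])

```text
t: 15.3
position: [0.6467, -0.0535, 0.181]
eef_rot: [-3.138, 0.001, 1.469]
force: [-0.0, -0.4, -0.2]
finger_gap: -0.0003
grip_force: 0.0
```

Call:
carry_out([
  {"travel":[0,0,0],"twist":0},
  {"travel":[0,0,0],"twist":0},
])

```text
t: 15.5
position: [0.6487, -0.0527, 0.1844]
eef_rot: [3.14, -0.0, 1.471]
force: [0.1, 0.1, 1.2]
finger_gap: -0.0001
grip_force: 0.0
```

Call:
carry_out([
  {"travel":[-0.01,-0.01,-0.1],"twist":0},
  {"travel":[0,0,-0.1],"twist":0},
  {"travel":[0,0,-0.08],"twist":0},
  {"travel":[0,0,0],"twist":0},
])

```text
t: 15.9
position: [0.647, -0.0533, 0.1687]
eef_rot: [-3.141, -0.0, 1.47]
force: [1.1, 0.2, -0.2]
finger_gap: 0.0003
grip_force: 0.0
```

Call:
carry_out([
  {"travel":[0.006,0.058,-0.078],"twist":0},
  {"travel":[0.006,0.058,-0.078],"twist":0},
  {"travel":[0,0,0],"twist":0},
])

```text
t: 16.2
position: [0.6479, -0.0472, 0.161]
eef_rot: [-3.141, 0.0, 1.471]
force: [0.1, -0.2, 0.5]
finger_gap: -0.0001
grip_force: 0.0
```

Call:
carry_out([
  {"travel":[0.005,0.047,-0.083],"twist":0},
  {"travel":[0.005,0.047,-0.083],"twist":0},
  {"travel":[0,0,0],"twist":0},
])

```text
t: 16.5
position: [0.6483, -0.0425, 0.1524]
eef_rot: [-3.141, 0.0, 1.471]
force: [0.2, 0.8, -0.6]
finger_gap: -0.0001
grip_force: 0.0
```

I have now viewed 11 pictures, one over the limit of 10, so I won't view any more. From here I'll check the lever by numbers only.

Run:
```python
from look import *
J,s=shot("scene","s7.png")
for n in("lever_end","grip","socket"):
    for m in ctrl.mark_of("scene",n)[:2]: print(n,m)
T=np.linalg.inv(J["world_from_camera"]);K=np.array(J["camera_matrix"])
f=lambda P:(lambda q:np.round(q[:2]/q[2],1))(K@(T[:3,:3]@np.array(P)+T[:3,3]))
b=np.array([.6382,-.1357]);u=np.array([.1011,.9949])
for th in(0,.125,.25,.375,.5):
    a=.7034-th;l=.024+.0773*np.cos(a);print(th,f(np.r_[b+u*l,.119+.0773*np.sin(a)]))
print("tcp",f(ctrl.sense()["position"]),ctrl.sense()["force"])
a=cv2.absdiff(s[:,:,::-1].copy(),cv2.imread("pics/s6.png")).sum(2);print("pre-press lever_end s6: 222.2 207.8")
```

```text
lever_end {'position': [227.0, 212.9], 'confidence': 0.37}
grip {'position': [238.2, 228.9], 'confidence': 0.79}
socket {'position': [203.6, 194.3], 'confidence': 0.64}
0 [223.8 201.1]
0.125 [225.9 205.4]
0.25 [227.7 209.4]
0.375 [229.2 213.2]
0.5 [230.3 216.7]
tcp [227.4 209.5] [-0.0081  0.0377 -0.4581]
pre-press lever_end s6: 222.2 207.8
```

Call:
carry_out([
  {"travel":[0.004,0.037,-0.09],"twist":0},
  {"travel":[0.004,0.037,-0.09],"twist":0},
  {"travel":[0,0,0],"twist":0},
])

```text
t: 17.0
position: [0.6487, -0.0391, 0.1434]
eef_rot: [-3.141, 0.0, 1.47]
force: [-0.4, -0.4, -0.5]
finger_gap: -0.0003
grip_force: 0.0
```

Call:
carry_out([
  {"travel":[0.002,0.025,-0.07],"twist":0},
  {"travel":[0.002,0.025,-0.07],"twist":0},
  {"travel":[0,0,0],"twist":0},
])

```text
t: 17.3
position: [0.6488, -0.0367, 0.1365]
eef_rot: [-3.141, 0.0, 1.47]
force: [-0.5, -0.6, -0.2]
finger_gap: 0.0002
grip_force: 0.0
```

Call:
carry_out([
  {"travel":[0,0.01,-0.03],"twist":0},
  {"travel":[0,0.01,-0.03],"twist":0},
  {"travel":[0,0,0],"twist":0},
])

```text
t: 17.6
position: [0.6491, -0.0361, 0.1342]
eef_rot: [3.141, 0.0, 1.47]
force: [-0.2, -0.9, 1.8]
finger_gap: -0.0001
grip_force: 0.7
```

Run:
```python
from look import *
J,s=shot("scene","s8.png")
for n in("lever_end","grip"):
    for m in ctrl.mark_of("scene",n)[:3]: print(n,m)
    for m in ctrl.cut_out("scene",n)[:1]: print(n,m["extent"],m["confidence"],m["mask"].sum())
S=ctrl.sense();print(S["position"],S["force"],S["wrist_torque"])
# lever mask before press for comparison is in s6; compare lever region pixels
a=cv2.absdiff(s[:,:,::-1].copy(),cv2.imread("pics/s6.png")).sum(2)[195:225,200:250]
print("\n".join("".join("#" if v>60 else "." for v in r) for r in a))
```

```text
lever_end {'position': [228.5, 218.4], 'confidence': 0.37}
grip {'position': [238.3, 226.4], 'confidence': 0.91}
grip [195.1, 182.4, 94.8, 105.9] 0.79 1478
[ 0.6491 -0.036   0.1342] [ 0.6509 -0.1043  1.9492] [-0.2991  0.0932 -0.0583]
....#############################################.
#...############################################..
.....##########################################...
###..##########################################...
.#.....#######################################....
.#....########################################....
#.#....###.#.################################.....
.#.#...####...##########################.##.......
####...#########.######################...........
##.##...###############################...........
#####.#...#############################...........
.###......#############################...........
##.#.......###########################............
##.#.......###########################............
###........###########################............
####........##########################............
####........##########################............
.###.........#########################............
..#.........##########################............
.............#########################............
.............#########################............
................#.###################.............
...................##################.............
....................#################.............
#....................###############..............
##....................#############...............
####...................##########.................
.###....................########..................
.###.....................######...................
#.##..............................................
```

Call:
carry_out([
  {"travel":[0,0,-0.02],"twist":0},
  {"travel":[0,0,-0.02],"twist":0},
  {"travel":[0,0,0],"twist":0},
])

```text
t: 18.15
position: [0.6495, -0.036, 0.1335]
eef_rot: [3.141, -0.0, 1.47]
force: [-2.0, -0.9, 8.8]
finger_gap: -0.0
grip_force: 4.3
```

Call:
carry_out([
  {"travel":[0,0,-0.02],"twist":0},
  {"travel":[0,0,0],"twist":0},
  {"travel":[0,0,0],"twist":0},
])

```text
t: 18.45
position: [0.6498, -0.036, 0.1331]
eef_rot: [3.14, -0.001, 1.47]
force: [-3.0, -1.2, 11.7]
finger_gap: -0.0001
grip_force: 5.9
```

Call:
carry_out([
  {"travel":[0,0,-0.04],"twist":0},
  {"travel":[0,0,-0.04],"twist":0},
  {"travel":[0,0,0],"twist":0},
  {"travel":[0,0,0],"twist":0},
])

```text
t: 18.85
position: [0.6507, -0.0359, 0.1318]
eef_rot: [3.138, -0.002, 1.47]
force: [-6.8, -0.9, 25.8]
finger_gap: -0.0001
grip_force: 12.7
```

Call:
carry_out([
  {"travel":[0,0,0.3],"twist":0},
  {"travel":[0,0,0.8],"twist":0},
  {"travel":[0,0.3,0.9],"twist":0},
  {"travel":[0,0.5,0.8],"twist":0},
  {"travel":[0,0.5,0.8],"twist":0},
])

```text
t: 19.35
position: [0.6487, 0.0301, 0.3088]
eef_rot: [-3.141, -0.001, 1.469]
force: [0.8, 1.2, -0.1]
finger_gap: 0.0
grip_force: 0.0
```

Call:
carry_out([
  {"travel":[0,0,0],"twist":0},
  {"travel":[0,0,0],"twist":0},
  {"travel":[0,0,0],"twist":0},
], jaw=0)

```text
t: 19.65
position: [0.6482, 0.0286, 0.3057]
eef_rot: [-3.139, 0.001, 1.469]
force: [0.2, 0.2, -0.2]
finger_gap: 0.0431
grip_force: 0.0
```

Run:
```python
from look import *
I,im=look("w9.png",["grip","socket","saddle","lever_end"],[.122,.105,.111,.135])
J,s=shot("scene","s9.png")
for n in("lever_end","grip","socket","saddle"):
    for m in ctrl.mark_of("scene",n)[:2]: print(n,m)
a=cv2.imread("pics/s6.png").sum(2).astype(int);b=s.astype(int).sum(2)
d=abs(a-b)[175:235,195:260]
print("\n".join("".join("#" if v>90 else "." for v in r) for r in d))
```

```text
19.65 [0.6482 0.0286 0.3057] [-3.1391  0.0007  1.4694] 0.016414635621097167
cam [0.6568 0.1098 0.4487] [-0.034  -0.315  -0.9485]
grip [286.3 225. ] 0.57 [ 0.6517 -0.0123  0.122 ]
socket [285.9 324.9] 0.62 [ 0.6399 -0.1364  0.105 ]
saddle [284.   87.5] 0.57 [0.6616 0.1119 0.111 ]
lever_end [288.3 253.1] 0.64 [ 0.6511 -0.0358  0.135 ]
lever_end {'position': [231.4, 219.4], 'confidence': 0.95}
grip {'position': [235.0, 227.5], 'confidence': 0.79}
socket {'position': [201.0, 198.1], 'confidence': 0.95}
socket {'position': [279.6, 278.1], 'confidence': 0.21}
saddle {'position': [277.8, 277.6], 'confidence': 0.56}
..........#########################..............................
...........#########################.............................
...........#########################.............................
............########################.............................
.............########################............................
..............#######################............................
...............######################............................
................######
[... 2775 characters left out ...]
........................................
.................................................................
.................................................................
.................................................................
.................................................................
.................................................................
.................................................................
.................................................................
.................................................................
.................................................................
.................................................................
```

Run:
```python
from look import *
g=lambda f:cv2.imread("pics/"+f,0)
a=g("s6.png");b=g("s9.png")
for n,(r,c,h,w) in {"saddle":(255,262,35,40),"arm":(225,240,35,30),"coupler":(180,190,30,22),"stud":(206,192,24,22),"bowl":(220,205,50,30)}.items():
    t=a[r:r+h,c:c+w];R=cv2.matchTemplate(b[r-6:r+h+6,c-6:c+w+6],t,cv2.TM_CCOEFF_NORMED);_,v,_,p=cv2.minMaxLoc(R);print(n,round(v,3),p[0]-6,p[1]-6)
for n in("bowl_mid","dish_mid","jar_mid","tape_mid"): print(n,np.round(ctrl.mark_of("scene",n)[0]["position"],1))
K,t=shot("top","t9.png")
for n in("lever_end","socket","saddle"):
    m=ctrl.mark_of("top",n); print(n,np.round(m[0]["position"],1) if m else None)
J=ctrl.camera_info("top");T=np.linalg.inv(J["world_from_camera"]);k=np.array(J["camera_matrix"])
f=lambda P:(lambda q:np.round(q[:2]/q[2],1))(k@(T[:3,:3]@np.array(P)+T[:3,3]))
print(f([.6483,-.0362,.135]),f([.6385,-.1357,.105]),f([.664,.113,.111]))
```

```text
saddle 0.999 0 0
arm 0.998 0 0
coupler 0.912 0 0
stud 0.992 0 0
bowl 0.978 0 0
bowl_mid [240.  248.5]
dish_mid [194.7 134.8]
jar_mid [346.  391.4]
tape_mid [427.2 325.4]
lever_end [276.2 176.1]
socket [329.4 174.3]
saddle [266.3 174.9]
[277.3 174.2] [323.1 180.8] [208.1 171. ]
```

```bash
python3 -c "
from workcell import ctrl
print(ctrl.job_done())"
```

```text
the job is handed in; nothing more can be done
None
```

Job handed in, verdict not shown: the socket is on the ball, the saddle on the crossbar and the latch lever pressed to its stop at about 26 N; the bowl and the other things showed no movement, but I viewed 11 pictures, one over the limit of 10.

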